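# Feel three lasts for a worn hinge

### The job

Three hinged shoe lasts stand sole-up on the last stand; check them for worn hinges: take each last by the toe and rock it on its hinge, first pressing the toe down and then lifting it to feel how far it gives, with a light hand (a firm one must not be forced, it would strain the spindle). A sound hinge is firm; lift any last whose toe moves freely by several millimetres off its spindle and set it down inside the black crate, not dropping it. Leave the sound lasts seated on their spindles and the bench tools where they are.

Things in the scene. Friction and masses are not known exactly. Their poses are not given: they have to be found in the camera images.
- stand: dark wooden bar 85 x 400 x 35 mm, fixed, origin under its centre, y along the bar. Three steel spindles 140 mm apart each carry a child's shoe last of beige plastic, sole up, toe along the stand's -x (towards the robot). The lasts look alike and are not tracked; which are worn changes. Each last: heel part 0.20 kg, forepart 0.13 kg (15 percent more or less), cut across and hinged together.
- pin_1 (a point): top face of the collar of spindle 1 (y = -140 mm on the stand), where the last sits, 60 mm above the bench; axes as the stand's. A last, from this point: heel end x = +40, toe tip x = -129 mm; sole on top at z = 72 over the heel, 77 over the toe; hinge axis along y through x = -38, z = 50 mm. The round spindle, 12 mm thick, stands 50 mm up into the heel: lift straight up over 55 mm to clear it.
- pin_2 (a point): the same on spindle 2 (stand's middle). Heel grip for lifting off: x = -4 mm, 42 mm wide across y, flanks near upright from z = 56 to 66 mm. The spindle has 0.5 mm to spare in the last: with 5 N at the toe even a sound last gives 1 to 2 mm when pressed and tips up 3 to 4 mm when lifted. Over about 12 N at the toe strains the spindle; 5 N are enough to feel the play.
- pin_3 (a point): the same on spindle 3 (y = +140 mm on the stand). Hinges start straight. A sound one turns under 0.007 rad. A worn one lets the toe turn freely 0.08 rad down and 0.08 rad up from straight (4.5 mm each way at the toe grip), against about 1 N of friction, and stays where it is left.
- toe_1 (a point): toe grip of the last on spindle 1 as it starts (fixed to the stand, does not follow the last): x = -95, z = 62 mm from pin_1, in the middle of the toe. There it is 51 mm wide across y, flanks nearly parallel in plan, widest at z = 66 and 46 mm wide at z = 57; the sole is 15 mm above this point, the underside 24 mm below, free air beneath.
- toe_2 (a point): the same for the last on spindle 2, from pin_2
- toe_3 (a point): the same for the last on spindle 3, from pin_3
- crate: open black plastic crate 250 (x) x 200 (y) x 60 mm high, walls and floor 5 mm, fixed; origin at the centre of its underside. A last fits in lengthwise along x.
- hammer: shoemaker's hammer lying behind the stand, 230 mm long, 35 mm high; bystander, origin in its handle near the head
- awl: awl with wooden handle, 143 mm long, 31 mm high, lying on the bench before the stand, below the toes; bystander, origin at the ferrule
- pincers: steel pincers lying flat, 220 mm long, 14 mm high; bystander, origin at the rivet
- glue: white plastic glue bottle, 52 mm across, 115 mm high; bystander, origin under its centre
- brush_jar: amber glass jar 76 mm across with three brushes and sticks, 185 mm high in all; bystander, origin under its centre
- tack_tin: round tin of tacks, 68 mm across, 28 mm high, on the bench before the stand between two lasts; bystander, origin under its centre
- knife: leather knife lying flat, 165 mm long, 14 mm high; bystander, origin near the middle

How it is judged:
By the outcome, as a careful person would: the job done as asked, in the order asked, and still so for the second after the job is handed in, with the robot touching nothing.
It also fails if it takes over 70 s, if anything falls off the work surface, if the arm or the gripper's body presses on something with over 40 N, if the wrist force passes 120 N, or if a joint passes its speed limit or range.

### The arm

A 6-joint arm with a two-finger parallel gripper is mounted at the origin on the work surface. World frame = base frame: x ahead of the robot, y to its left, z up, the work surface at z = 0. Lengths are in mm, angles in rad, forces in N, time in s.
With the tool pointing down it reaches from about 350 to 875 mm from the base axis. Payload 4.2 kg.
Tool frame: the origin (TCP) lies at the very end of the fingers, on their centre line; the grasp point (between the pads) lies 19 mm behind it; z points along the fingers, y is the line along which they close (so a half turn about z gives the same grasp; the last joint's range is limited). The gripper opens to 85 mm and grips with 20 to 120 N. Pads are 22 mm wide; open, the fingers measure 114 mm over their backs; the gripper's body (76 mm by 85 mm) begins 54 mm behind the grasp point. The pads swing forward as they close: fully open they stand 13 mm farther back than shut.
Start: joints at [-1.057, 0.385, 0.008, 0, -1.194, -0.259], TCP at [157.549, -604.795, 231.312] pointing down, gripper open.
Joint ranges: [-3.14, 3.14], [-1.21, 2.06], [-1.07, 1.41], [-3.16, 2.05], [-2.99, -0.16], [-3.1, 3.1]. Speed limits (rad/s): [2.79, 2.79, 3.14, 3.14, 3.14, 3.14].

### API

Orientations are given as a unit quaternion [x, y, z, w].
In Python, from bench import arm gives the robot as it stands. The module is installed in compiled form; this text tells all that it offers.
- The arm moves only by the tool drive_tool, never from a script. Its argument "targets" is a list of rows, each a list of 5 numbers: the closure, from -1 (fully open) to 1 (shut), then the shift along the tool's x, y, z in mm, then the turn about the tool's z in degrees. In form: [[grip, tx, ty, tz, roll], ...]. A call has 1 to 12 rows; each row is the pose to reach, as a shift and turn from the pose commanded when the call began, along the tool's axes at that moment; what a row does not reach only later rows make up. A row lasts 1/10 s, in which the tool goes at most 50 mm and 8.59 degrees, less where a joint would pass 70% of its speed; a pose out of reach is approached as far as the arm can. A call with a gripper value outside its range is refused whole. The fingers move at their own pace and stop on an object; the grip force is fixed at half the most. Time passes only in rows, so rows that repeat a pose let the fingers close. It gives the time, the measured TCP pose, the force, the opening and the grip force at its end, in the units of the state.
- arm.read_state(): the state, without advancing time (a new reading comes with each control period).
- arm.get_image(name): name is "scene" or "top" or "wrist"; returns the picture (480x640x3 uint8, blue, green, red); there is no depth.
- arm.camera_params(name): a dict with "fov_y" (degrees; the focal length in pixels is half the picture's height over the tangent of half this angle, whatever the lens; pixels are square), "cx", "cy" (the principal point, pixels), "D" ([k1, k2, p1, p2, k3] as OpenCV has them; the pictures are not rectified), "rvec" (rotation vector, rad) and "tvec" (3), from world to camera coordinates, as OpenCV has them; the wrist camera has in their place "tool_from_camera" (4x4, takes a point from camera to tool coordinates, whose origin is the TCP and whose axes are the flange's). Camera axes: x right, y down, z forward; pixel columns grow to the right and rows downward; lengths in mm; the calibration is good to about 2 mm. A picture is of the moment at which its call begins: read the wrist's pose just before it. camera_params takes no time and is no camera call.
- arm.job_done(): hands the job in; it is judged then, once.
The state is a dict: "clock": time; "joints": joint angles; "joint_vel": joint speeds; "joint_efforts": joint torques, N m; "position": TCP position; "ee_rot": TCP orientation; "contact_force": force on the tool from outside, world axes, zero at the start; "wrist_torque": the same for the moment, N m; "gripper_width": finger opening in mm; "grasp_force": force on a finger pad.
Only numpy, scipy, OpenCV 4.12 (cv2) and the standard library are available. Lean on these libraries where they do the work, as an engineer would, in place of code of your own. Each camera call takes 0.05 s, during which the arm holds its last target. There are 200 camera calls.

## Working session

There is one attempt and no reset: what is moved stays moved. The work goes in short steps, Python scripts to look and compute and a tool call to move; the robot and the scene stay as the last step left them, time stands still between calls to the robot, and variables do not carry over. Pictures are saved under pics/ and viewed, at most 10 in all, crops included, and the job is handed in when it is done.

Besides the shell and the picture viewer there is one more tool, called after "Emit:" by a JSON object that holds its "fn" and its "kwargs", one argument or row to a line. drive_tool: Moves the arm, as the interface text tells. Its arguments: {"type":"object","properties":{"targets":{"type":"array","items":{"type":"array","items":{"type":"number"}}}},"required":["targets"]}

```bash
mkdir -p pics; python3 - <<'E'
from bench import arm
import cv2
s=arm.read_state();print({k:s[k] for k in('clock','position','ee_rot','contact_force','gripper_width')})
for n in('top','scene'):
    cv2.imwrite(f'pics/{n}0.png',arm.get_image(n));print(n,arm.camera_params(n))
print(arm.camera_params('wrist'))
E
```

```text
{'clock': 0.0, 'position': array([ 157.4062659 , -604.25884181,  230.22781832]), 'ee_rot': array([-1.26964547e-01,  9.91906661e-01,  1.06879359e-03, -1.95025993e-04]), 'contact_force': array([0.76426874, 0.00372752, 0.91214771]), 'gripper_width': 85.12706803918402}
top {'fov_y': 51.07840954816801, 'cx': 327.8371321744001, 'cy': 237.60243627874766, 'D': array([-0.0564054,  0.       ,  0.       ,  0.       ,  0.       ]), 'rvec': array([ 2.02964875, -2.17650951,  0.24861116]), 'tvec': array([-20.90019635, 557.76164607, 940.19431032])}
scene {'fov_y': 54.49412927125769, 'cx': 325.6441051139864, 'cy': 240.56908427040605, 'D': array([-0.07197751,  0.        ,  0.        ,  0.        ,  0.        ]), 'rvec': array([ 1.71377369,  1.65190745, -0.81600555]), 'tvec': array([  33.3492    , -256.85031109, 1510.8681874 ])}
{'fov_y': 65.39605479414566, 'cx': 318.4595540453342, 'cy': 239.74757016070419, 'D': array([-0.06198621,  0.        ,  0.        ,  0.        ,  0.        ]), 'tool_from_camera': array([[-1.30808076e-05, -9.50433444e-01, -3.10928076e-01,
         8.09497540e+01],
       [ 1.00000000e+00, -2.02811636e-05,  1.99245069e-05,
        -2.33854359e-01],
       [-2.52429009e-05, -3.10928076e-01,  9.50433444e-01,
        -1.43438102e+02],
       [ 0.00000000e+00,  0.00000000e+00,  0.00000000e+00,
         1.00000000e+00]])}
```

View pics/top0.png

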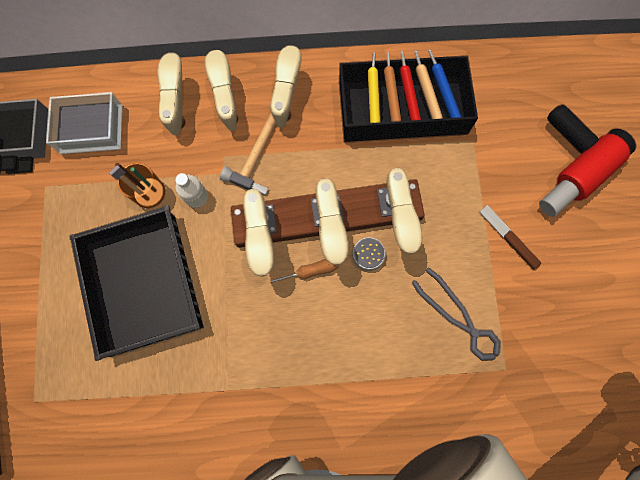

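View pics/scene0.png

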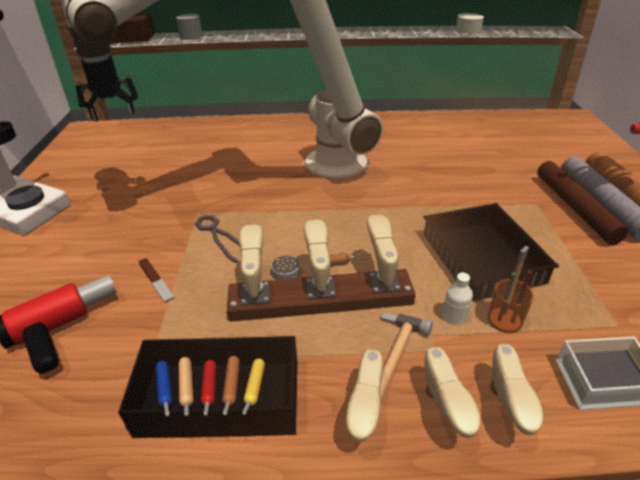

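The top view shows the stand with three lasts at about (257,233), (331,221) and (403,210), and the crate at (137,283). Both the awl (318,269) and the tack tin (369,253) lie below the toes. The scene view agrees. Next I measure the positions.

```bash
cat > h.py <<'E'
import numpy as np, cv2
from bench import arm
from scipy.spatial.transform import Rotation as R
def K(p):
    f=240/np.tan(np.radians(p['fov_y']/2)); return np.array([[f,0,p['cx']],[0,f,p['cy']],[0,0,1]])
def cast(n,px,z):
    p=arm.camera_params(n); u=cv2.undistortPoints(np.array(px,float).reshape(-1,1,2),K(p),p['D']).reshape(-1,2)
    M=cv2.Rodrigues(p['rvec'])[0]; c=-M.T@p['tvec']; d=np.c_[u,np.ones(len(u))]@M
    return c+d*((z-c[2])/d[:,2])[:,None]
def proj(n,P):
    p=arm.camera_params(n); return cv2.projectPoints(np.array(P,float).reshape(-1,1,3),p['rvec'],p['tvec'],K(p),p['D'])[0].reshape(-1,2)
E
python3 - <<'E'
from h import *
im=cv2.imread('pics/top0.png');hsv=cv2.cvtColor(im,cv2.COLOR_BGR2HSV)
for p in [(257,240),(240,225),(290,225),(280,160),(137,283),(220,350)]: print(p,hsv[p[1],p[0]])
m=((hsv[...,2]>150)&(hsv[...,1]<95)&(hsv[...,0]<35)).astype(np.uint8)
m=cv2.morphologyEx(m,cv2.MORPH_OPEN,np.ones((3,3)))
n,l,st,ce=cv2.connectedComponentsWithStats(m)
for i in range(1,n):
    if st[i,4]>500:
        pts=np.argwhere(l==i)[:,::-1]; W=cast('top',pts,126)[:,:2]
        c=W.mean(0); u,s,v=np.linalg.svd(W-c,full_matrices=False); a=v[0]*np.sign(v[0][0])
        t=(W-c)@a; w=(W-c)@[-a[1],a[0]]
        print(i,st[i],c.round(1),'yaw',np.degrees(np.arctan2(a[1],a[0])).round(2),t.min().round(1),t.max().round(1),w.min().round(1),w.max().round(1),'toe',(c+a*t.min()).round(1),'heel',(c+a*t.max()).round(1))
# stand
s=((hsv[...,2]<130)&(hsv[...,1]>110)&((hsv[...,0]<14)|(hsv[...,0]>170))).astype(np.uint8)
n,l,st,ce=cv2.connectedComponentsWithStats(s)
for i in range(1,n):
    if st[i,4]>300: print('stand',st[i],ce[i])
print(cast('top',[(232,207),(236,244),(421,180),(424,217)],35).round(1))
print('crate',cast('top',[(71,235),(168,208),(202,325),(98,358)],60).round(1))
cv2.imwrite('pics/topcrop.png',cv2.resize(im[150:370,60:460],None,fx=2,fy=2,interpolation=cv2.INTER_CUBIC))
E
```

```text
(257, 240) [ 23  55 246]
(240, 225) [  9 167 124]
(290, 225) [ 11 169 113]
(280, 160) [ 15 134 200]
(137, 283) [ 4 26 68]
(220, 350) [ 15 132 209]
1 [ 271   46   29   69 1235] [879.6   5.8] yaw -13.44 -82.5 75.9 -22.1 23.0 toe [799.3  25. ] heel [953.4 -11.8]
2 [ 205   50   29   69 1260] [880.1 138.1] yaw 9.13 -83.0 76.6 -22.6 22.7 toe [798.1 124.9] heel [955.7 150.2]
3 [ 158   53   22   70 1211] [881.4 243.8] yaw -1.83 -82.5 75.0 -21.3 23.0 toe [799.  246.5] heel [956.3 241.4]
8 [ 388  168   34   85 1797] [ 580.3 -205.8] yaw 5.12 -78.8 89.6 -25.5 24.9 toe [ 501.8 -212.8] heel [ 669.6 -197.8]
10 [ 316  179   32   85 1811] [568.2 -66. ] yaw 4.7 -77.7 89.5 -24.9 25.4 toe [490.7 -72.4] heel [657.4 -58.7]
11 [ 244  183   29   92 1912] [561.4  73.5] yaw 2.91 -82.0 96.8 -25.2 25.0 toe [479.6  69.3] heel [658.1  78.4]
18 [472 448  49  32 850] [ 113.6 -321.6] yaw -85.03 -47.1 35.7 -23.9 32.6 toe [ 109.5 -274.6] heel [ 116.6 -357.1]
stand [280  71  32  67 872] [297.59288991 104.10894495]
stand [231  76  18  65 531] [239.31073446 108.83427495]
stand [176  78  24  68 800] [188.59875 110.38375]

[... 170 characters left out ...]
and [537 157  92  68 760] [580.39473684 192.55394737]
stand [115 163  51  45 384] [140.9609375  178.91927083]
stand [408 179  17  41 305] [416.6        199.05245902]
stand [ 337  183   55   49 1600] [362.60625  208.305625]
stand [ 265  194   54   49 1498] [293.42723632 217.30173565]
stand [231 205  15  42 383] [238.5535248  224.88511749]
stand [497 231  44  39 514] [521.56225681 249.75875486]
stand [  0 340  14 140 956] [  4.23953975 429.19246862]
stand [ 528  372  112  108 5275] [601.59052133 436.10104265]
[[ 641.1  135.2   35. ]
 [ 561.3  129.    35. ]
 [ 672.8 -265.9   35. ]
 [ 591.5 -263.    35. ]]
crate [[597.8 462.5  60. ]
 [640.7 262.2  60. ]
 [399.3 195.7  60. ]
 [348.9 399.2  60. ]]
```

View pics/topcrop.png

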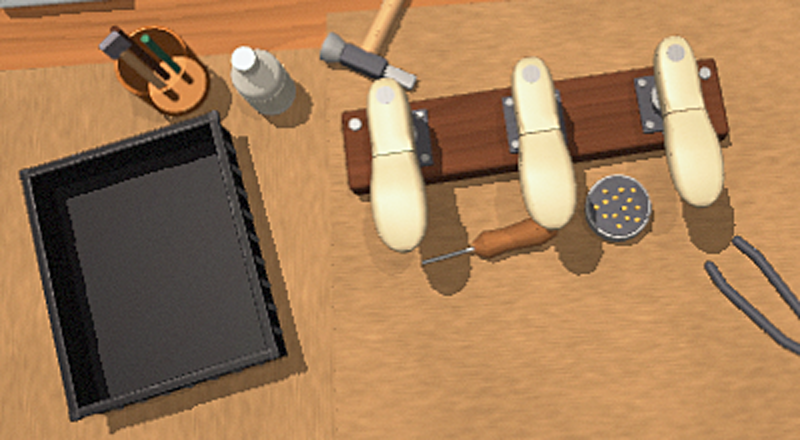

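The crop confirms three seated lasts, sole-up and toes toward the robot, with the crate clear. I'll move to a hover before the stand for a closer wrist look.

Emit:
{"fn": "drive_tool", "kwargs": {
  "targets": [
    [-1, -447, 435, -40, 10],
    [-1, -447, 435, -40, 10],
    [-1, -447, 435, -40, 10],
    [-1, -447, 435, -40, 10],
    [-1, -447, 435, -40, 10],
    [-1, -447, 435, -40, 10],
    [-1, -447, 435, -40, 10],
    [-1, -447, 435, -40, 10],
    [-1, -447, 435, -40, 10],
    [-1, -447, 435, -40, 10],
    [-1, -447, 435, -40, 10],
    [-1, -447, 435, -40, 10]
  ]
}}

```text
clock: 1.3
position: [467.3, -91.5, 269.7]
ee_rot: [-0.04, 0.999, 0.0, 0.0]
contact_force: [1.2, -1.1, 0.3]
gripper_width: 85.4
grasp_force: 0.0
```

Emit:
{"fn": "drive_tool", "kwargs": {
  "targets": [
    [-1, 0, 0, 0, 0],
    [-1, 0, 0, 0, 0],
    [-1, 0, 0, 0, 0]
  ]
}}

```text
clock: 1.6
position: [466.2, -94.1, 269.2]
ee_rot: [-0.04, 0.999, 0.0, -0.001]
contact_force: [-0.8, 0.2, 0.3]
gripper_width: 85.4
grasp_force: 0.0
```

```bash
cat >> h.py <<'E'
def wpose():
    s=arm.read_state(); T=np.eye(4); T[:3,:3]=R.from_quat(s['ee_rot']).as_matrix(); T[:3,3]=s['position']
    return T@np.array(arm.camera_params('wrist')['tool_from_camera'])
def wcast(T,px,z):
    p=arm.camera_params('wrist'); u=cv2.undistortPoints(np.array(px,float).reshape(-1,1,2),K(p),p['D']).reshape(-1,2)
    d=np.c_[u,np.ones(len(u))]@T[:3,:3].T; c=T[:3,3]; return c+d*((z-c[2])/d[:,2])[:,None]
def lasts(im,cast,z):
    hsv=cv2.cvtColor(im,cv2.COLOR_BGR2HSV)
    m=((hsv[...,2]>120)&(hsv[...,1]<105)&(hsv[...,0]<40)).astype(np.uint8)
    m=cv2.morphologyEx(m,cv2.MORPH_OPEN,np.ones((3,3)))
    return m
E
python3 - <<'E'
from h import *
print(arm.read_state()['position'],arm.read_state()['ee_rot'],arm.read_state()['contact_force'])
T=wpose(); np.save('T0.npy',T); im=arm.get_image('wrist'); cv2.imwrite('pics/w0.png',im)
E
```

```text
[466.15789548 -94.08753153 269.1953449 ] [-3.97689230e-02  9.99208684e-01  6.10050090e-06 -6.61859800e-04] [-0.78854035  0.16538402  0.3411758 ]
```

View pics/w0.png

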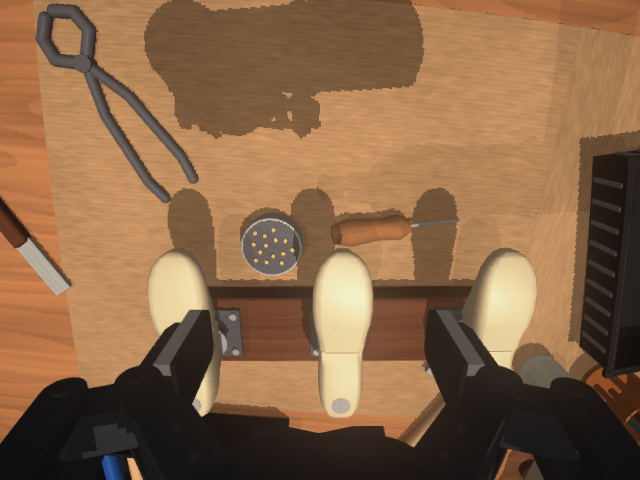

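The wrist view shows last 2 in the middle (toe tip (343,250), widest around row 295). Last 1 is left at (180,285) and last 3 right at (510,285). The bar edge is horizontal, so the tool yaw matches the stand.

```bash
python3 - <<'E'
from h import *
T=np.load('T0.npy'); im=cv2.imread('pics/w0.png')
m=lasts(im,None,0)
a=np.radians(4.56); ex=np.array([np.cos(a),np.sin(a)]); ey=np.array([-ex[1],ex[0]])
for r in (255,265,275,285,295,305):
    x=np.flatnonzero(m[r]); runs=[q for q in np.split(x,np.flatnonzero(np.diff(x)>1)+1) if 25<len(q)<90]
    for q in runs:
        W=wcast(T,[(q[0]-.5,r),(q[-1]+.5,r)],126)[:,:2]; print(r,q[0],q[-1],'sx',(W@ex).round(1),'sy',(W@ey).round(1),'mid',((W@ey).mean()).round(1),'w',np.diff(W@ey).round(1))
# toe tip per last, topmost row
for lo,hi in((140,230),(300,390),(470,545)):
    rr,cc=np.nonzero(m[240:300,lo:hi]); r=rr.min()+240; c=cc[rr==rr.min()].mean()+lo
    W=wcast(T,[(c,r)],124)[0,:2]; print('tip',c,r,W@ex,W@ey)
W=wcast(T,[(341,405.5)],131)[0,:2]; print('disc2 wrist',W@ex,W@ey)
W=cast('top',[(253,197.5),(325,186.5),(397.5,176)],131)[:,:2]; print('disc top',(W@ex).round(1),(W@ey).round(1))
W=cast('top',[(237,212),(412.5,186)],35)[:,:2]; print('screws top',(W@ex).round(1),(W@ey).round(1))
E
```

```text
265 153 197 sx [492.1 491.9] sy [-270.  -231.7] mid -250.9 w [38.2]
265 321 366 sx [491.8 491.8] sy [-129.6  -91.6] mid -110.6 w [38.]
265 488 531 sx [492.1 492.3] sy [10.1 48.3] mid 29.2 w [38.3]
275 149 201 sx [501.2 500.9] sy [-274.7 -229.3] mid -252.0 w [45.5]
275 316 370 sx [500.8 500.8] sy [-133.7  -87.9] mid -110.8 w [45.8]
275 484 535 sx [501.2 501.5] sy [ 7.9 53.6] mid 30.8 w [45.7]
285 148 204 sx [510.4 510.1] sy [-277.  -227.6] mid -252.3 w [49.4]
285 314 371 sx [509.9 509.9] sy [-135.4  -86.6] mid -111.0 w [48.8]
285 481 536 sx [510.4 510.8] sy [ 6.6 56.3] mid 31.5 w [49.7]
295 148 207 sx [519.9 519.5] sy [-278.4 -226. ] mid -252.2 w [52.4]
295 313 372 sx [519.2 519.3] sy [-136.3  -85.4] mid -110.8 w [51.]
295 478 536 sx [519.8 520.4] sy [ 5.3 58.2] mid 31.8 w [52.8]
305 149 208 sx [529.5 529. ] sy [-279.  -226.1] mid -252.5 w [52.9]
305 313 372 sx [528.7 528.8] sy [-136.4  -84.9] mid -110.6 w [51.5]
305 477 534 sx [529.4 530.1] sy [ 5.8 58.2] mid 32.0 w [52.4]
tip 172.5 252 481.2153801955065 -252.2914421261103
tip 342.5 252 481.1187479476194 -111.52828604919917
tip 511.0 252 481.3058970867367 29.579046924901142
disc2 wrist 632.1672592928113 -110.0834059320007
disc top [631.5 632.8 633.2] [  27.6 -110.9 -251.7]
screws top [637.5 639.1] [  74.6 -298.2]
```

Emit:
{"fn": "drive_tool", "kwargs": {
  "targets": [
    [-1, -29, 10, 30, 0],
    [-1, -58, 20, 60, 0],
    [-1, -58, 20, 90, 0],
    [-1, -58, 20, 130, 0],
    [-1, -58, 20, 160, 0],
    [-1, -58, 20, 169, 0],
    [-0.35, -58, 20, 169, 0],
    [-0.35, -58, 20, 169, 0],
    [-0.35, -58, 20, 169, 0],
    [-0.35, -58, 20, 169, 0]
  ]
}}

```text
clock: 2.65
position: [524.1, -69.0, 102.2]
ee_rot: [-0.04, 0.999, 0.0, 0.002]
contact_force: [-0.3, -0.7, -0.2]
gripper_width: 57.4
grasp_force: 0.0
```

```bash
python3 - <<'E'
from h import *
s=arm.read_state();print(s['position'],s['contact_force'],s['gripper_width'])
cv2.imwrite('pics/w1.png',arm.get_image('wrist'))
E
```

```text
[524.05302751 -68.98342199 102.22185869] [-0.28873025 -0.74986416 -0.24341036] 57.394004000744324
```

View pics/w1.png

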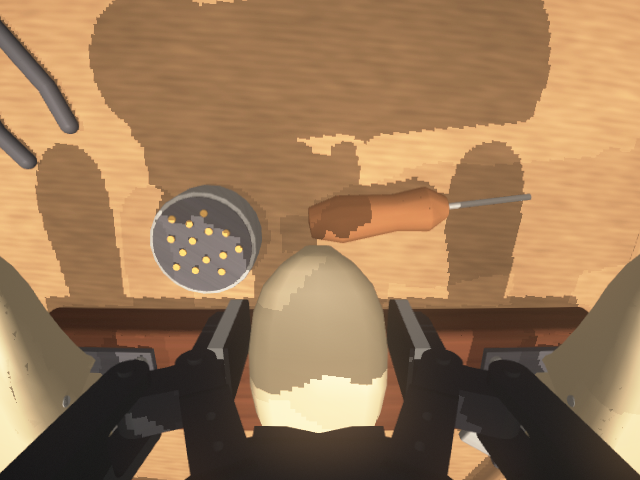

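The toe of last 2 sits centred between the pads (edges 250–386, pads about 246–392). I'll close gently.

Emit:
{"fn": "drive_tool", "kwargs": {
  "targets": [
    [-0.3, 0, 0, 0, 0],
    [-0.26, 0, 0, 0, 0],
    [-0.22, 0, 0, 0, 0],
    [-0.2, 0, 0, 0, 0],
    [-0.2, 0, 0, 0, 0],
    [-0.2, 0, 0, 0, 0]
  ]
}}

```text
clock: 3.3
position: [523.1, -69.0, 100.7]
ee_rot: [-0.04, 0.999, -0.0, -0.0]
contact_force: [-0.9, -0.0, 0.9]
gripper_width: 51.1
grasp_force: 1.4
```

Emit:
{"fn": "drive_tool", "kwargs": {
  "targets": [
    [-0.15, 0, 0, 0, 0],
    [-0.1, 0, 0, 0, 0],
    [-0.05, 0, 0, 0, 0],
    [0.0, 0, 0, 0, 0],
    [0.0, 0, 0, 0, 0]
  ]
}}

```text
clock: 3.8
position: [523.1, -69.0, 100.8]
ee_rot: [-0.04, 0.999, -0.0, -0.0]
contact_force: [-2.3, 0.5, 3.3]
gripper_width: 49.2
grasp_force: 61.5
```

Emit:
{"fn": "drive_tool", "kwargs": {
  "targets": [
    [0.0, 0, 0, 0.5, 0],
    [0.0, 0, 0, 1, 0],
    [0.0, 0, 0, 1, 0]
  ]
}}

```text
clock: 4.1
position: [522.8, -69.1, 100.0]
ee_rot: [-0.04, 0.999, -0.0, -0.0]
contact_force: [-3.9, -0.3, 5.3]
gripper_width: 49.1
grasp_force: 61.8
```

Emit:
{"fn": "drive_tool", "kwargs": {
  "targets": [
    [0.0, 0, 0, 0.5, 0],
    [0.0, 0, 0, 0.5, 0],
    [0.0, 0, 0, 0.5, 0]
  ]
}}

```text
clock: 4.4
position: [522.8, -69.1, 99.8]
ee_rot: [-0.04, 0.999, -0.0, -0.0]
contact_force: [-3.6, 0.8, 8.1]
gripper_width: 49.5
grasp_force: 61.9
```

```bash
python3 - <<'E'
from h import *
s=arm.read_state();print(s['position'],s['contact_force'],s['wrist_torque'],s['joint_efforts'])
E
```

```text
[522.7730074  -69.10387689  99.846111  ] [-3.64225838  0.77691902  8.11575116] [0.21425075 0.97369013 0.02964765] [ 1.91527780e-02 -2.96995211e+01  1.43649307e+01  2.98399284e+00
  9.63354036e-01 -6.70019723e-02]
```

Emit:
{"fn": "drive_tool", "kwargs": {
  "targets": [
    [0.0, 0, 0, -0.8, 0],
    [0.0, 0, 0, -1.5, 0],
    [0.0, 0, 0, -1.5, 0],
    [0.0, 0, 0, -1.5, 0]
  ]
}}

```text
clock: 4.8
position: [523.0, -69.0, 100.4]
ee_rot: [-0.04, 0.999, -0.0, -0.0]
contact_force: [-2.8, 0.2, 2.3]
gripper_width: 49.8
grasp_force: 61.9
```

Emit:
{"fn": "drive_tool", "kwargs": {
  "targets": [
    [0.0, 0, 0, -0.8, 0],
    [0.0, 0, 0, -1.5, 0],
    [0.0, 0, 0, -1.5, 0],
    [0.0, 0, 0, -1.5, 0]
  ]
}}

```text
clock: 5.2
position: [523.4, -68.9, 101.8]
ee_rot: [-0.04, 0.999, 0.0, 0.0]
contact_force: [0.8, 0.0, -1.0]
gripper_width: 49.3
grasp_force: 62.2
```

Emit:
{"fn": "drive_tool", "kwargs": {
  "targets": [
    [0.0, 0, 0, -0.5, 0],
    [0.0, 0, 0, -1, 0],
    [0.0, 0, 0, -1, 0],
    [0.0, 0, 0, -1, 0]
  ]
}}

```text
clock: 5.6
position: [523.9, -68.8, 103.1]
ee_rot: [-0.04, 0.999, 0.0, 0.001]
contact_force: [4.7, -0.9, -4.7]
gripper_width: 48.9
grasp_force: 62.7
```

Emit:
{"fn": "drive_tool", "kwargs": {
  "targets": [
    [0.0, 0, 0, 1.5, 0],
    [0.0, 0, 0, 1.8, 0],
    [-0.4, 0, 0, 1.8, 0],
    [-1, 0, 0, 1.8, 0],
    [-1, 0, 0, 1.8, 0],
    [-1, 0, 0, -30, 0],
    [-1, 0, 0, -70, 0],
    [-1, 0, 0, -70, 0]
  ]
}}

```text
clock: 6.4
position: [526.4, -69.1, 178.8]
ee_rot: [-0.041, 0.999, -0.0, 0.006]
contact_force: [1.3, 0.1, -0.7]
gripper_width: 85.2
grasp_force: 0.0
```

```bash
python3 - <<'E'
from h import *
s=arm.read_state();a=np.radians(4.56);p=s['position'];print(p,s['contact_force'])
print('sx',p[0]*np.cos(a)+p[1]*np.sin(a),'sy',-p[0]*np.sin(a)+p[1]*np.cos(a))
E
```

```text
[526.41687416 -69.05078587 178.80011404] [ 1.34654509  0.10401599 -0.65664959]
sx 519.2608211856586 sy -110.68394651526665
```

Emit:
{"fn": "drive_tool", "kwargs": {
  "targets": [
    [-1, 0, -47, 0, 0],
    [-1, 0, -94, 0, 0],
    [-1, 0, -140.5, 0, 0],
    [-1, 0, -140.5, 20, 0],
    [-1, 0, -140.5, 50, 0],
    [-1, 0, -140.5, 70, 0],
    [-0.3, 0, -140.5, 70, 0],
    [-0.3, 0, -140.5, 70, 0],
    [-0.26, 0, -140.5, 70, 0],
    [-0.22, 0, -140.5, 70, 0],
    [-0.2, 0, -140.5, 70, 0],
    [-0.2, 0, -140.5, 70, 0]
  ]
}}

```text
clock: 7.6
position: [535.1, -209.0, 104.3]
ee_rot: [-0.04, 0.999, -0.0, 0.001]
contact_force: [-0.5, 0.6, 2.9]
gripper_width: 51.4
grasp_force: 1.7
```

Emit:
{"fn": "drive_tool", "kwargs": {
  "targets": [
    [-0.17, 0, 0, 0, 0],
    [-0.17, 0, 0, 0, 0]
  ]
}}

```text
clock: 7.8
position: [535.0, -209.1, 104.1]
ee_rot: [-0.04, 0.999, -0.0, 0.001]
contact_force: [-1.7, 1.3, 5.8]
gripper_width: 50.3
grasp_force: 21.5
```

```bash
python3 - <<'E'
from h import *
s=arm.read_state();a=np.radians(4.56);p=s['position'];print(p,s['contact_force'])
print('sx',p[0]*np.cos(a)+p[1]*np.sin(a),'sy',-p[0]*np.sin(a)+p[1]*np.cos(a))
E
```

```text
[ 535.00223813 -209.10442306  104.1209229 ] [-1.65143379  1.28471603  5.77978798]
sx 516.684321872618 sy -250.97682379512054
```

Emit:
{"fn": "drive_tool", "kwargs": {
  "targets": [
    [-0.17, 0, 0, -1, 0],
    [-0.17, 0, 0, -1, 0],
    [-0.17, 0, 0, -1, 0]
  ]
}}

```text
clock: 8.1
position: [535.0, -209.1, 104.3]
ee_rot: [-0.04, 0.999, -0.0, 0.001]
contact_force: [1.4, 0.6, 2.0]
gripper_width: 50.1
grasp_force: 21.7
```

Emit:
{"fn": "drive_tool", "kwargs": {
  "targets": [
    [-0.1, 0, 0, 0, 0],
    [-0.05, 0, 0, 0, 0],
    [0, 0, 0, 0, 0]
  ]
}}

```text
clock: 8.4
position: [534.9, -209.1, 104.4]
ee_rot: [-0.04, 0.999, -0.0, 0.001]
contact_force: [2.1, 0.8, 4.8]
gripper_width: 49.6
grasp_force: 61.2
```

Emit:
{"fn": "drive_tool", "kwargs": {
  "targets": [
    [0, 0, 0, 0.5, 0],
    [0, 0, 0, 1, 0],
    [0, 0, 0, 1, 0],
    [0, 0, 0, 1, 0]
  ]
}}

```text
clock: 8.8
position: [534.8, -209.2, 104.0]
ee_rot: [-0.04, 0.999, -0.0, 0.001]
contact_force: [0.8, 1.5, 6.7]
gripper_width: 49.3
grasp_force: 61.6
```

Emit:
{"fn": "drive_tool", "kwargs": {
  "targets": [
    [0, 0, 0, 0.7, 0],
    [0, 0, 0, 0.7, 0],
    [0, 0, 0, 0.7, 0]
  ]
}}

```text
clock: 9.1
position: [534.7, -209.2, 103.7]
ee_rot: [-0.041, 0.999, -0.0, 0.001]
contact_force: [0.8, 1.2, 9.3]
gripper_width: 49.0
grasp_force: 61.7
```

Emit:
{"fn": "drive_tool", "kwargs": {
  "targets": [
    [0, 0, 0, -1, 0],
    [0, 0, 0, -2, 0],
    [0, 0, 0, -2, 0],
    [0, 0, 0, -2, 0]
  ]
}}

```text
clock: 9.5
position: [534.9, -209.0, 104.3]
ee_rot: [-0.04, 0.999, -0.0, 0.0]
contact_force: [4.4, 1.2, 1.9]
gripper_width: 49.3
grasp_force: 62.1
```

Emit:
{"fn": "drive_tool", "kwargs": {
  "targets": [
    [0, 0, 0, -1, 0],
    [0, 0, 0, -1.5, 0],
    [0, 0, 0, -1.5, 0],
    [0, 0, 0, -1.5, 0]
  ]
}}

```text
clock: 9.9
position: [535.0, -208.9, 105.1]
ee_rot: [-0.04, 0.999, 0.0, 0.001]
contact_force: [5.7, 0.1, -1.9]
gripper_width: 49.3
grasp_force: 62.3
```

Emit:
{"fn": "drive_tool", "kwargs": {
  "targets": [
    [0, 0, 0, -0.5, 0],
    [0, 0, 0, -1, 0],
    [0, 0, 0, -1, 0],
    [0, 0, 0, -1, 0]
  ]
}}

```text
clock: 10.3
position: [535.3, -208.9, 105.9]
ee_rot: [-0.04, 0.999, 0.0, 0.001]
contact_force: [7.0, 0.1, -3.6]
gripper_width: 49.4
grasp_force: 62.5
```

Emit:
{"fn": "drive_tool", "kwargs": {
  "targets": [
    [0, 0, 0, 1, 0],
    [0, 0, 0, 1.3, 0],
    [-0.3, 0, 0, 1.3, 0],
    [-1, 0, 0, 1.3, 0],
    [-1, 0, 0, 1.3, 0],
    [-1, 0, 0, -30, 0],
    [-1, 0, 0, -70, 0],
    [-1, 0, 47, -70, 0],
    [-1, 0, 94, -70, 0],
    [-1, 0, 141, -70, 0],
    [-1, 0, 188, -70, 0],
    [-1, 0, 235, -70, 0]
  ]
}}

```text
clock: 11.5
position: [514.3, 26.5, 176.9]
ee_rot: [-0.04, 0.999, -0.0, -0.001]
contact_force: [0.5, 0.6, -0.1]
gripper_width: 85.3
grasp_force: 0.0
```

Emit:
{"fn": "drive_tool", "kwargs": {
  "targets": [
    [-1, 0, 45, 0, 0],
    [-1, 0, 45, 20, 0],
    [-1, 0, 45, 50, 0],
    [-1, 0, 45, 70, 0],
    [-1, 0, 45, 71, 0],
    [-0.3, 0, 45, 71, 0],
    [-0.3, 0, 45, 71, 0],
    [-0.26, 0, 45, 71, 0],
    [-0.22, 0, 45, 71, 0],
    [-0.2, 0, 45, 71, 0],
    [-0.2, 0, 45, 71, 0]
  ]
}}

```text
clock: 12.6
position: [512.2, 70.1, 106.5]
ee_rot: [-0.04, 0.999, 0.0, 0.0]
contact_force: [-0.6, 0.5, 2.0]
gripper_width: 51.0
grasp_force: 1.6
```

```bash
python3 - <<'E'
from h import *
s=arm.read_state();a=np.radians(4.56);p=s['position'];print(p,s['contact_force'])
print('sx',p[0]*np.cos(a)+p[1]*np.sin(a),'sy',-p[0]*np.sin(a)+p[1]*np.cos(a))
E
```

```text
[512.23491761  70.12199881 106.45247653] [-0.61758223  0.46625055  1.99551665]
sx 516.1884127873566 sy 29.17581250461655
```

Emit:
{"fn": "drive_tool", "kwargs": {
  "targets": [
    [-0.35, 0, 0, 0, 0],
    [-0.35, 0, 0, 2, 0],
    [-0.35, 0, 0, 4, 0],
    [-0.35, 0, 0, 4, 0],
    [-0.2, 0, 0, 4, 0],
    [-0.2, 0, 0, 4, 0],
    [-0.17, 0, 0, 4, 0],
    [-0.17, 0, 0, 4, 0]
  ]
}}

```text
clock: 13.4
position: [511.8, 70.0, 101.9]
ee_rot: [-0.04, 0.999, -0.0, -0.0]
contact_force: [-0.2, -0.9, -0.2]
gripper_width: 50.3
grasp_force: 21.3
```

Emit:
{"fn": "drive_tool", "kwargs": {
  "targets": [
    [-0.17, 0, 0, 0.5, 0],
    [-0.17, 0, 0, 1, 0],
    [-0.17, 0, 0, 1, 0],
    [-0.17, 0, 0, 1, 0]
  ]
}}

```text
clock: 13.8
position: [511.6, 70.0, 101.0]
ee_rot: [-0.04, 0.999, -0.0, -0.0]
contact_force: [-2.9, 0.0, 2.2]
gripper_width: 50.3
grasp_force: 21.5
```

Emit:
{"fn": "drive_tool", "kwargs": {
  "targets": [
    [-0.17, 0, 0, 0.5, 0],
    [-0.17, 0, 0, 1, 0],
    [-0.17, 0, 0, 1, 0],
    [-0.17, 0, 0, 1, 0]
  ]
}}

```text
clock: 14.2
position: [511.6, 69.9, 99.9]
ee_rot: [-0.04, 0.999, -0.0, -0.0]
contact_force: [-4.5, -0.4, 4.7]
gripper_width: 50.3
grasp_force: 21.6
```

Emit:
{"fn": "drive_tool", "kwargs": {
  "targets": [
    [-0.17, 0, 0, 0.5, 0],
    [-0.17, 0, 0, 1, 0],
    [-0.17, 0, 0, 1, 0],
    [-0.17, 0, 0, 1, 0]
  ]
}}

```text
clock: 14.6
position: [511.6, 69.9, 98.8]
ee_rot: [-0.04, 0.999, -0.0, -0.0]
contact_force: [-4.9, 0.1, 4.2]
gripper_width: 50.2
grasp_force: 21.8
```

Emit:
{"fn": "drive_tool", "kwargs": {
  "targets": [
    [-0.17, 0, 0, 0.5, 0],
    [-0.17, 0, 0, 1, 0],
    [-0.17, 0, 0, 1, 0],
    [-0.17, 0, 0, 1, 0]
  ]
}}

```text
clock: 15.0
position: [511.2, 69.8, 97.9]
ee_rot: [-0.04, 0.999, -0.0, -0.001]
contact_force: [-7.1, -0.2, 6.4]
gripper_width: 50.2
grasp_force: 21.9
```

Emit:
{"fn": "drive_tool", "kwargs": {
  "targets": [
    [-0.17, 0, 0, 0.5, 0],
    [-0.17, 0, 0, 1, 0],
    [-0.17, 0, 0, 1, 0],
    [-0.17, 0, 0, 1, 0]
  ]
}}

```text
clock: 15.4
position: [510.7, 69.7, 97.0]
ee_rot: [-0.04, 0.999, -0.0, -0.001]
contact_force: [-8.5, 1.0, 7.6]
gripper_width: 50.2
grasp_force: 22.1
```

Emit:
{"fn": "drive_tool", "kwargs": {
  "targets": [
    [-0.17, 0, 0, -1, 0],
    [-0.17, 0, 0, -2, 0],
    [-0.17, 0, 0, -3, 0],
    [-0.17, 0, 0, -4, 0],
    [-0.17, 0, 0, -5, 0],
    [-0.17, 0, 0, -5, 0],
    [-0.17, 0, 0, -5, 0]
  ]
}}

```text
clock: 16.1
position: [512.4, 70.1, 101.9]
ee_rot: [-0.04, 0.999, 0.0, 0.0]
contact_force: [-0.2, -0.2, -1.6]
gripper_width: 50.2
grasp_force: 21.4
```

Emit:
{"fn": "drive_tool", "kwargs": {
  "targets": [
    [-0.17, 0, 0, -1, 0],
    [-0.17, 0, 0, -2, 0],
    [-0.17, 0, 0, -2, 0],
    [-0.17, 0, 0, -2, 0]
  ]
}}

```text
clock: 16.5
position: [512.6, 70.3, 104.0]
ee_rot: [-0.04, 0.999, 0.0, 0.001]
contact_force: [2.4, -0.7, -2.5]
gripper_width: 50.2
grasp_force: 21.3
```

Emit:
{"fn": "drive_tool", "kwargs": {
  "targets": [
    [-0.17, 0, 0, -1, 0],
    [-0.17, 0, 0, -2, 0],
    [-0.17, 0, 0, -2, 0],
    [-0.17, 0, 0, -2, 0]
  ]
}}

```text
clock: 16.9
position: [513.3, 70.5, 106.3]
ee_rot: [-0.04, 0.999, 0.0, 0.002]
contact_force: [4.9, -0.1, -5.1]
gripper_width: 50.1
grasp_force: 21.3
```

Emit:
{"fn": "drive_tool", "kwargs": {
  "targets": [
    [-0.17, 0, 0, -0.7, 0],
    [-0.17, 0, 0, -1.5, 0],
    [-0.17, 0, 0, -1.5, 0],
    [-0.17, 0, 0, -1.5, 0]
  ]
}}

```text
clock: 17.3
position: [513.9, 70.6, 107.7]
ee_rot: [-0.04, 0.999, 0.001, 0.002]
contact_force: [6.0, -0.8, -7.8]
gripper_width: 50.4
grasp_force: 21.2
```

Emit:
{"fn": "drive_tool", "kwargs": {
  "targets": [
    [-0.17, 0, 0, 2, 0],
    [-0.17, 0, 0, 4, 0],
    [-0.17, 0, 0, 5.5, 0],
    [-0.185, 0, 0, 5.5, 0],
    [-0.185, 0, 0, 5.5, 0]
  ]
}}

```text
clock: 17.8
position: [511.8, 70.2, 102.1]
ee_rot: [-0.04, 0.999, 0.0, -0.0]
contact_force: [1.2, -0.1, 1.5]
gripper_width: 50.6
grasp_force: 12.6
```

Emit:
{"fn": "drive_tool", "kwargs": {
  "targets": [
    [-0.185, 0, 0, 1, 0],
    [-0.185, 0, 0, 2, 0],
    [-0.185, 0, 0, 3, 0],
    [-0.185, 0, 0, 3, 0],
    [-0.185, 0, 0, 3, 0]
  ]
}}

```text
clock: 18.3
position: [511.0, 69.8, 98.7]
ee_rot: [-0.04, 0.999, -0.0, -0.001]
contact_force: [-4.3, 1.9, 3.5]
gripper_width: 50.6
grasp_force: 12.8
```

Emit:
{"fn": "drive_tool", "kwargs": {
  "targets": [
    [-0.185, 0, 0, 1, 0],
    [-0.185, 0, 0, 2, 0],
    [-0.185, 0, 0, 2, 0],
    [-0.185, 0, 0, 2, 0]
  ]
}}

```text
clock: 18.7
position: [510.6, 69.5, 96.9]
ee_rot: [-0.04, 0.999, -0.0, -0.001]
contact_force: [-7.0, 0.7, 6.0]
gripper_width: 50.9
grasp_force: 13.1
```

Emit:
{"fn": "drive_tool", "kwargs": {
  "targets": [
    [-0.185, 0, 0, -1, 0],
    [-0.185, 0, 0, -3, 0],
    [-0.185, 0, 0, -5, 0],
    [-0.185, 0, 0, -7, 0],
    [-0.185, 0, 0, -8, 0],
    [-0.185, 0, 0, -8, 0],
    [-0.185, 0, 0, -8, 0]
  ]
}}

```text
clock: 19.4
position: [512.9, 70.3, 105.1]
ee_rot: [-0.04, 0.999, 0.0, 0.001]
contact_force: [3.4, -0.1, -2.5]
gripper_width: 50.7
grasp_force: 12.4
```

Emit:
{"fn": "drive_tool", "kwargs": {
  "targets": [
    [-0.185, 0, 0, -1, 0],
    [-0.185, 0, 0, -2, 0],
    [-0.185, 0, 0, -2, 0],
    [-0.185, 0, 0, -2, 0]
  ]
}}

```text
clock: 19.8
position: [513.5, 70.6, 107.2]
ee_rot: [-0.04, 0.999, 0.001, 0.002]
contact_force: [6.7, -0.6, -5.5]
gripper_width: 50.6
grasp_force: 11.9
```

Emit:
{"fn": "drive_tool", "kwargs": {
  "targets": [
    [-0.185, 0, 0, 2, 0],
    [-0.185, 0, 0, 4, 0],
    [-0.185, 0, 0, 5, 0],
    [-0.5, 0, 0, 5, 0],
    [-1, 0, 0, 5, 0],
    [-1, 0, 0, -30, 0],
    [-1, 0, 0, -65, 0],
    [-1, 0, -47, -65, 0],
    [-1, 0, -94, -65, 0],
    [-1, 0, -140, -65, 0],
    [-1, 0, -140, -35, 0],
    [-1, 0, -140, 0, 0]
  ]
}}

```text
clock: 21.0
position: [523.8, -71.1, 107.5]
ee_rot: [-0.038, 0.999, 0.0, 0.002]
contact_force: [0.6, 0.3, -0.5]
gripper_width: 85.5
grasp_force: 0.0
```

Emit:
{"fn": "drive_tool", "kwargs": {
  "targets": [
    [-0.35, 0, 0, 5, 0],
    [-0.35, 0, 0, 5, 0],
    [-0.25, 0, 0, 5, 0],
    [-0.22, 0, 0, 5, 0],
    [-0.2, 0, 0, 5, 0],
    [-0.185, 0, 0, 5, 0],
    [-0.185, 0, 0, 5, 0]
  ]
}}

```text
clock: 21.7
position: [524.0, -69.2, 102.9]
ee_rot: [-0.04, 0.999, 0.0, 0.001]
contact_force: [-1.1, 1.8, 3.7]
gripper_width: 50.9
grasp_force: 10.2
```

```bash
python3 - <<'E'
from h import *
s=arm.read_state();a=np.radians(4.56);p=s['position'];print(p,s['contact_force'])
print('sx',p[0]*np.cos(a)+p[1]*np.sin(a),'sy',-p[0]*np.sin(a)+p[1]*np.cos(a))
E
```

```text
[524.01783494 -69.23300064 102.94544843] [-1.11012686  1.79870795  3.71940021]
sx 516.8548891916574 sy -110.67485364206944
```

Emit:
{"fn": "drive_tool", "kwargs": {
  "targets": [
    [-0.185, 0, 0, -0.7, 0],
    [-0.185, 0, 0, -0.7, 0],
    [-0.185, 0, 0, -0.7, 0]
  ]
}}

```text
clock: 22.0
position: [524.0, -69.3, 103.0]
ee_rot: [-0.04, 0.999, 0.0, 0.001]
contact_force: [1.4, 2.0, 2.4]
gripper_width: 51.0
grasp_force: 10.2
```

Emit:
{"fn": "drive_tool", "kwargs": {
  "targets": [
    [-0.185, 0, 0, 0.5, 0],
    [-0.185, 0, 0, 1, 0],
    [-0.185, 0, 0, 1.5, 0],
    [-0.185, 0, 0, 1.5, 0]
  ]
}}

```text
clock: 22.4
position: [523.7, -69.5, 102.1]
ee_rot: [-0.041, 0.999, -0.0, 0.001]
contact_force: [0.6, 2.4, 6.0]
gripper_width: 50.9
grasp_force: 10.5
```

Emit:
{"fn": "drive_tool", "kwargs": {
  "targets": [
    [-0.185, 0, 0, -1, 0],
    [-0.185, 0, 0, -2, 0],
    [-0.185, 0, 0, -3, 0],
    [-0.185, 0, 0, -3, 0],
    [-0.185, 0, 0, -3, 0]
  ]
}}

```text
clock: 22.9
position: [524.1, -69.3, 103.7]
ee_rot: [-0.04, 0.999, 0.0, 0.001]
contact_force: [5.3, 1.2, -2.7]
gripper_width: 50.9
grasp_force: 10.1
```

Emit:
{"fn": "drive_tool", "kwargs": {
  "targets": [
    [-0.185, 0, 0, -1, 0],
    [-0.185, 0, 0, -1.5, 0],
    [-0.185, 0, 0, -1.5, 0],
    [-0.185, 0, 0, -1.5, 0]
  ]
}}

```text
clock: 23.3
position: [524.4, -69.2, 104.7]
ee_rot: [-0.04, 0.999, 0.0, 0.001]
contact_force: [7.1, 0.9, -5.9]
gripper_width: 50.9
grasp_force: 10.2
```

Last 2 is firm: 2.6 mm of travel over ±6 N, against 9 mm on last 3. I tested last 1 with a hard grip, so I'll repeat it with the light one.

Emit:
{"fn": "drive_tool", "kwargs": {
  "targets": [
    [-0.185, 0, 0, 1, 0],
    [-0.185, 0, 0, 2.5, 0],
    [-0.5, 0, 0, 2.5, 0],
    [-1, 0, 0, 2.5, 0],
    [-1, 0, 0, -30, 0],
    [-1, 0, 0, -65, 0],
    [-1, 0, -47, -65, 0],
    [-1, 0, -94, -65, 0],
    [-1, 0, -140.5, -65, 0],
    [-1, 0, -140.5, -35, 0],
    [-1, 0, -140.5, 0, 0],
    [-1, 0, -140.5, 4, 0]
  ]
}}

```text
clock: 24.5
position: [529.8, -209.5, 97.1]
ee_rot: [-0.039, 0.999, 0.001, -0.006]
contact_force: [-0.6, 0.8, 0.0]
gripper_width: 85.7
grasp_force: 0.0
```

Emit:
{"fn": "drive_tool", "kwargs": {
  "targets": [
    [-0.35, 0, 0, 0, 0],
    [-0.35, 0, 0, 0, 0],
    [-0.25, 0, 0, 0, 0],
    [-0.22, 0, 0, 0, 0],
    [-0.2, 0, 0, 0, 0],
    [-0.185, 0, 0, 0, 0],
    [-0.185, 0, 0, 0, 0]
  ]
}}

```text
clock: 25.2
position: [534.9, -209.5, 102.5]
ee_rot: [-0.04, 0.999, -0.0, 0.001]
contact_force: [-0.3, 1.4, 3.6]
gripper_width: 50.7
grasp_force: 9.8
```

Emit:
{"fn": "drive_tool", "kwargs": {
  "targets": [
    [-0.185, 0, 0, 0.5, 0],
    [-0.185, 0, 0, 0.7, 0],
    [-0.185, 0, 0, 0.7, 0]
  ]
}}

```text
clock: 25.5
position: [534.8, -209.6, 101.9]
ee_rot: [-0.04, 0.999, -0.0, 0.0]
contact_force: [-1.0, 1.1, 6.4]
gripper_width: 50.3
grasp_force: 9.9
```

Emit:
{"fn": "drive_tool", "kwargs": {
  "targets": [
    [-0.185, 0, 0, -1, 0],
    [-0.185, 0, 0, -2, 0],
    [-0.185, 0, 0, -3, 0],
    [-0.185, 0, 0, -3, 0],
    [-0.185, 0, 0, -3, 0]
  ]
}}

```text
clock: 26.0
position: [535.2, -209.5, 103.6]
ee_rot: [-0.04, 0.999, -0.0, 0.001]
contact_force: [5.0, 0.4, -3.0]
gripper_width: 51.1
grasp_force: 9.7
```

Emit:
{"fn": "drive_tool", "kwargs": {
  "targets": [
    [-0.185, 0, 0, -0.7, 0],
    [-0.185, 0, 0, -1, 0],
    [-0.185, 0, 0, -1, 0],
    [-0.185, 0, 0, -1, 0]
  ]
}}

```text
clock: 26.4
position: [535.4, -209.4, 104.6]
ee_rot: [-0.04, 0.999, -0.0, 0.001]
contact_force: [7.0, 1.1, -4.3]
gripper_width: 51.2
grasp_force: 9.8
```

Last 1 is firm too: 2.7 mm over +6 to −4 N. Only last 3 is worn, so I release this one and measure clearances for the heel grip and the crate.

Emit:
{"fn": "drive_tool", "kwargs": {
  "targets": [
    [-0.185, 0, 0, 1, 0],
    [-0.185, 0, 0, 1.8, 0],
    [-0.5, 0, 0, 1.8, 0],
    [-1, 0, 0, 1.8, 0],
    [-1, 0, 0, -30, 0],
    [-1, 0, 0, -75, 0],
    [-1, -15, 47, -80, 0],
    [-1, -30, 94, -80, 0],
    [-1, -45, 140, -80, 0],
    [-1, -60, 187, -80, 0],
    [-1, -75, 234, -80, 0],
    [-1, -89, 280, -80, 0]
  ]
}}

```text
clock: 27.6
position: [599.8, 78.0, 185.0]
ee_rot: [-0.04, 0.999, -0.0, -0.001]
contact_force: [0.7, -0.0, 0.1]
gripper_width: 85.4
grasp_force: 0.0
```

Emit:
{"fn": "drive_tool", "kwargs": {
  "targets": [
    [-1, 0, 0, 0, 0],
    [-1, 0, 0, 0, 0]
  ]
}}

```text
clock: 27.8
position: [599.8, 77.3, 184.4]
ee_rot: [-0.041, 0.999, -0.0, -0.001]
contact_force: [0.1, -0.5, -0.8]
gripper_width: 85.7
grasp_force: 0.0
```

```bash
python3 - <<'E'
from h import *
s=arm.read_state();a=np.radians(4.56);p=s['position'];print(p,s['contact_force'])
print('sx',p[0]*np.cos(a)+p[1]*np.sin(a),'sy',-p[0]*np.sin(a)+p[1]*np.cos(a))
print('glue',cast('top',[(182,180)],115),'jar',cast('top',[(125,169),(150,190)],90))
T=wpose();np.save('T2.npy',T); cv2.imwrite('pics/w2.png',arm.get_image('wrist'))
E
```

```text
[599.78856185  77.32738358 184.42498323] [ 0.09358231 -0.46925093 -0.75345196]
sx 604.0377667710246 sy 29.397610238225234
glue [[678.44901699 217.71059795 115.        ]] jar [[720.28028973 341.61698068  90.        ]
 [671.4724256  289.48202086  90.        ]]
```

View pics/w2.png

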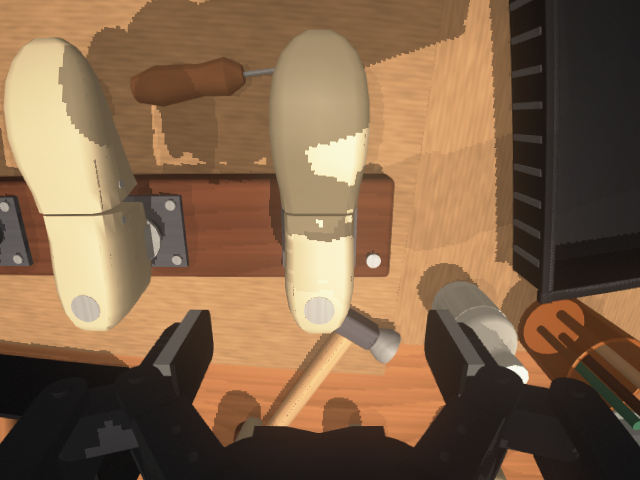

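Last 3's heel (285–355 px) is centred under the gripper, and the glue and jar are well clear. I descend and grip the heel.

Emit:
{"fn": "drive_tool", "kwargs": {
  "targets": [
    [-1, -2, 0, 30, 0],
    [-1, -2, 0, 60, 0],
    [-1, -2, 0, 80, 0],
    [-1, -2, 0, 84, 0],
    [-0.2, -2, 0, 84, 0],
    [-0.1, -2, 0, 84, 0],
    [-0.04, -2, 0, 84, 0],
    [0, -2, 0, 84, 0],
    [0, -2, 0, 84, 0]
  ]
}}

```text
clock: 28.75
position: [603.2, 77.2, 101.9]
ee_rot: [-0.04, 0.999, 0.0, 0.001]
contact_force: [0.5, 0.4, 0.6]
gripper_width: 42.8
grasp_force: 0.4
```

Emit:
{"fn": "drive_tool", "kwargs": {
  "targets": [
    [0.05, 0, 0, 0, 0],
    [0.12, 0, 0, 0, 0],
    [0.25, 0, 0, 0, 0],
    [0.25, 0, 0, 0, 0],
    [0.25, 0, 0, 0, 0]
  ]
}}

```text
clock: 29.25
position: [603.3, 77.4, 102.2]
ee_rot: [-0.04, 0.999, 0.0, 0.001]
contact_force: [-1.6, 2.6, 5.8]
gripper_width: 40.2
grasp_force: 59.9
```

Emit:
{"fn": "drive_tool", "kwargs": {
  "targets": [
    [0.25, 0, 0, -3, 0],
    [0.25, 0, 0, -8, 0],
    [0.25, 0, 0, -14, 0],
    [0.25, 0, 0, -20, 0],
    [0.25, 0, 0, -26, 0],
    [0.25, 0, 0, -32, 0],
    [0.25, 0, 0, -38, 0],
    [0.25, 0, 0, -44, 0],
    [0.25, 0, 0, -50, 0],
    [0.25, 0, 0, -56, 0],
    [0.25, 0, 0, -62, 0],
    [0.25, 0, 0, -68, 0]
  ]
}}

```text
clock: 30.45
position: [602.2, 76.1, 169.5]
ee_rot: [-0.04, 0.999, -0.0, -0.001]
contact_force: [0.0, 0.4, -3.6]
gripper_width: 39.6
grasp_force: 61.5
```

Emit:
{"fn": "drive_tool", "kwargs": {
  "targets": [
    [0.25, 0, 0, -8, 0],
    [0.25, 0, 0, -20, 0],
    [0.25, 0, 0, -25, 0],
    [0.25, 0, 0, -25, 0]
  ]
}}

```text
clock: 30.85
position: [603.3, 77.1, 195.4]
ee_rot: [-0.04, 0.999, 0.0, 0.001]
contact_force: [0.5, 0.9, -3.2]
gripper_width: 40.1
grasp_force: 61.6
```

```bash
python3 - <<'E'
from h import *
s=arm.read_state();p=s['position'];print(p,s['ee_rot'],s['contact_force'],s['gripper_width'])
cv2.imwrite('pics/w3.png',arm.get_image('wrist'))
M=R.from_quat(s['ee_rot']).as_matrix()
print('to place', M.T@(np.array([536,340,p[2]])-p))
E
```

```text
[603.32525941  77.07641839 195.44682386] [-4.02335278e-02  9.99189419e-01  3.37667434e-04  1.28628638e-03] [ 0.46944936  0.85833042 -3.2175528 ] 40.08455837841188
to place [4.59677641e+01 2.67485446e+02 3.34016570e-02]
```

View pics/w3.png

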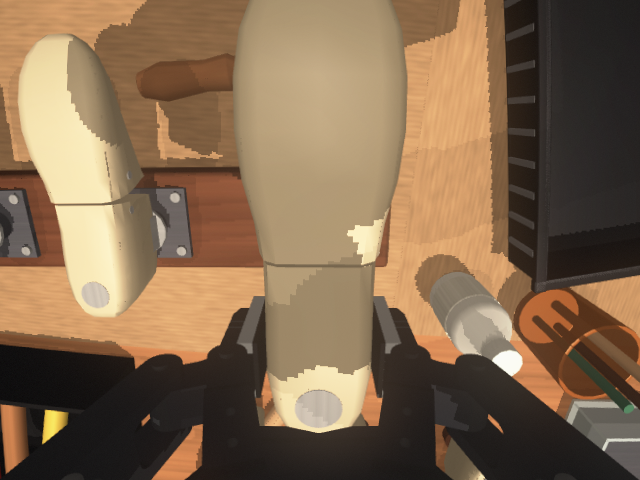

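The last is held level and clear of the spindle. I carry it over to the crate.

Emit:
{"fn": "drive_tool", "kwargs": {
  "targets": [
    [0.25, 4, 20, 0, 0],
    [0.25, 10, 55, 0, -1],
    [0.25, 16, 95, 0, -3],
    [0.25, 23, 135, 0, -5],
    [0.25, 30, 175, 0, -7],
    [0.25, 37, 215, 0, -9],
    [0.25, 42, 245, 0, -10],
    [0.25, 46, 260, 0, -10],
    [0.25, 46, 267, 0, -10],
    [0.25, 46, 267, 0, -10],
    [0.25, 46, 267, 0, -10]
  ]
}}

```text
clock: 32.0
position: [535.6, 338.1, 193.7]
ee_rot: [-0.126, 0.992, -0.0, -0.0]
contact_force: [0.2, 0.1, -2.4]
gripper_width: 40.1
grasp_force: 61.6
```

```bash
python3 - <<'E'
from h import *
s=arm.read_state();p=s['position'];print(p,s['ee_rot'],s['contact_force'],s['gripper_width'])
cv2.imwrite('pics/t4.png',cv2.resize(arm.get_image('top')[150:400,0:330],None,fx=2,fy=2))
E
```

```text
[535.64993645 338.12698908 193.72150221] [-1.26457182e-01  9.91971935e-01 -3.67364015e-04 -3.56656241e-04] [ 0.16902295  0.0968224  -2.37033776] 40.0796574092365
```

View pics/t4.png

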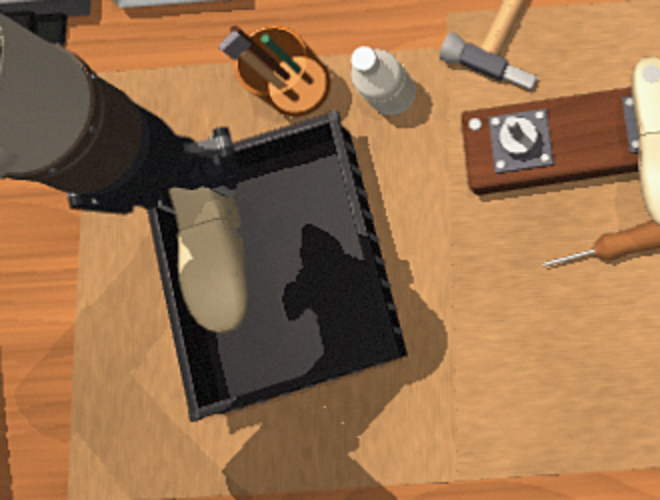

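The empty spindle is visible and the last hangs over the crate; its shift in the picture is perspective from its height. I lower it.

Emit:
{"fn": "drive_tool", "kwargs": {
  "targets": [
    [0.25, 0, 0, 15, 0],
    [0.25, 0, 0, 40, 0],
    [0.25, 0, 0, 65, 0],
    [0.25, 0, 0, 90, 0],
    [0.25, 0, 0, 110, 0],
    [0.25, 0, 0, 125, 0],
    [0.25, 0, 0, 135, 0],
    [0.25, 0, 0, 138, 0],
    [0.25, 0, 0, 138, 0],
    [0.25, 0, 0, 138, 0]
  ]
}}

```text
clock: 33.05
position: [536.1, 339.6, 57.0]
ee_rot: [-0.127, 0.992, 0.001, 0.001]
contact_force: [0.4, 0.4, -2.9]
gripper_width: 40.2
grasp_force: 61.6
```

Emit:
{"fn": "drive_tool", "kwargs": {
  "targets": [
    [0.25, 0, 0, 2, 0],
    [0.25, 0, 0, 4, 0],
    [0.25, 0, 0, 6, 0],
    [0.25, 0, 0, 6, 0],
    [0.25, 0, 0, 6, 0]
  ]
}}

```text
clock: 33.55
position: [535.4, 339.3, 49.9]
ee_rot: [-0.127, 0.992, -0.0, -0.0]
contact_force: [0.4, 1.0, -2.8]
gripper_width: 39.9
grasp_force: 61.6
```

Emit:
{"fn": "drive_tool", "kwargs": {
  "targets": [
    [0.25, 0, 0, 1, 0],
    [0.25, 0, 0, 2, 0],
    [0.25, 0, 0, 2, 0],
    [0.25, 0, 0, 2, 0]
  ]
}}

```text
clock: 33.95
position: [535.4, 339.3, 47.9]
ee_rot: [-0.127, 0.992, -0.0, -0.0]
contact_force: [0.4, 0.0, -3.9]
gripper_width: 40.3
grasp_force: 61.6
```

Emit:
{"fn": "drive_tool", "kwargs": {
  "targets": [
    [0.25, 0, 0, 0.7, 0],
    [0.25, 0, 0, 1.3, 0],
    [0.25, 0, 0, 1.3, 0],
    [0.25, 0, 0, 1.3, 0]
  ]
}}

```text
clock: 34.35
position: [535.8, 339.5, 47.3]
ee_rot: [-0.127, 0.992, 0.0, 0.0]
contact_force: [-0.7, -0.4, 0.7]
gripper_width: 40.0
grasp_force: 62.0
```

The heel is on the floor (force went from −3 to +0.7 N). I release gradually so that it can pivot gently.

Emit:
{"fn": "drive_tool", "kwargs": {
  "targets": [
    [0.12, 0, 0, 0, 0],
    [0.08, 0, 0, 0, 0],
    [0.06, 0, 0, 0, 0],
    [0.05, 0, 0, 0, 0],
    [0.045, 0, 0, 0, 0],
    [0.04, 0, 0, 0, 0],
    [0.035, 0, 0, 0, 0],
    [0.03, 0, 0, 0, 0],
    [0.025, 0, 0, 0, 0],
    [0.02, 0, 0, 0, 0],
    [0.015, 0, 0, 0, 0],
    [0.01, 0, 0, 0, 0]
  ]
}}

```text
clock: 35.55
position: [534.9, 339.0, 45.9]
ee_rot: [-0.127, 0.992, -0.0, -0.001]
contact_force: [-1.5, -0.2, -1.3]
gripper_width: 42.3
grasp_force: 0.0
```

Emit:
{"fn": "drive_tool", "kwargs": {
  "targets": [
    [0.005, 0, 0, 0, 0],
    [0, 0, 0, 0, 0],
    [-0.005, 0, 0, 0, 0],
    [-0.01, 0, 0, 0, 0],
    [-0.015, 0, 0, 0, 0],
    [-0.02, 0, 0, 0, 0],
    [-0.03, 0, 0, 0, 0],
    [-0.04, 0, 0, 0, 0],
    [-0.06, 0, 0, 0, 0],
    [-0.1, 0, 0, 0, 0],
    [-0.15, 0, 0, 0, 0],
    [-0.3, 0, 0, 0, 0]
  ]
}}

```text
clock: 36.75
position: [535.4, 339.3, 46.7]
ee_rot: [-0.127, 0.992, 0.0, 0.0]
contact_force: [0.1, -1.4, 1.3]
gripper_width: 55.6
grasp_force: 0.0
```

```bash
python3 - <<'E'
from h import *
s=arm.read_state();p=s['position'];print(p,s['contact_force'],s['gripper_width'])
cv2.imwrite('pics/w5.png',arm.get_image('wrist'))
E
```

```text
[535.44071323 339.31102124  46.65994811] [ 0.12872425 -1.41855827  1.33758189] 55.61565098327004
```

View pics/w5.png

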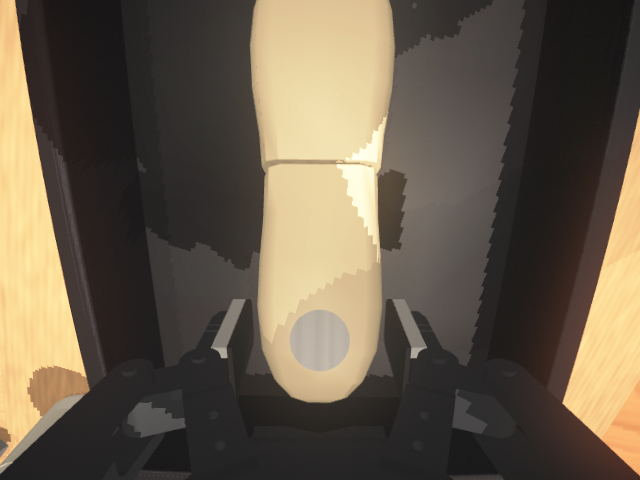

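The last has tipped gently onto its toe and lies free between the fingers, inside the crate. I open and retreat.

Emit:
{"fn": "drive_tool", "kwargs": {
  "targets": [
    [-1, 0, 0, 0, 0],
    [-1, 0, 0, 0, 0],
    [-1, 0, 0, -15, 0],
    [-1, 0, 0, -50, 0],
    [-1, 0, 0, -100, 0],
    [-1, 0, 0, -150, 0],
    [-1, 50, 0, -180, 0],
    [-1, 100, 0, -200, 0],
    [-1, 150, 0, -200, 0],
    [-1, 150, 0, -200, 0],
    [-1, 150, 0, -200, 0]
  ]
}}

```text
clock: 37.9
position: [389.0, 301.1, 247.8]
ee_rot: [-0.128, 0.992, 0.001, 0.001]
contact_force: [0.9, -0.1, -0.3]
gripper_width: 85.5
grasp_force: 0.0
```

```bash
python3 - <<'E'
from h import *
s=arm.read_state();print(s['clock'],s['position'],s['contact_force'],s['gripper_width'])
cv2.imwrite('pics/s6.png',np.vstack([arm.get_image('scene')[200:440],arm.get_image('top')[40:380]]))
E
```

```text
37.9 [388.99947366 301.11317696 247.83035556] [ 0.87097044 -0.05259338 -0.29616193] 85.51366863975542
```

View pics/s6.png

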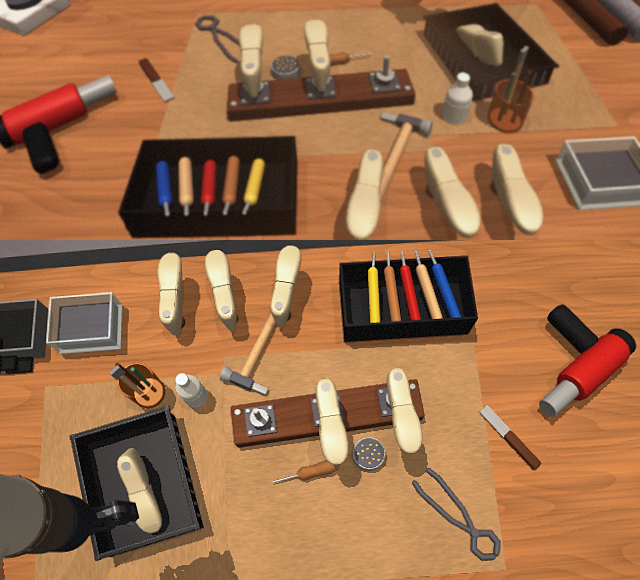

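The last lies inside the crate (about (138,490) in the lower picture). Lasts 1 and 2 are still seated and the bench tools have not moved, so I hand the job in.

```bash
python3 -c "
from bench import arm
print(arm.job_done())"
```

```text
the job is handed in; nothing more can be done
None
```

I rocked all three lasts: only the one on spindle 3 is worn and it now lies inside the crate, while lasts 1 and 2 were firm and stay seated, the bench tools did not move, and the job was handed in at about 38 s (no verdict was returned).

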